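# Tare the carat scale under its draught cover

## Task

Tare the carat scale with the empty gem dish standing on its pan: with closed fingertips swing the clear draught cover gently down until it is fully shut, then, with the cover shut, press the wide tare key in the middle of the front row lightly home, let it spring back and take the hand well clear of the scale. Do not press the two small round keys, do not touch the dish or the pan, leave the things lying round the scale where they are, and do not lift, tip or shove the scale.

Things in the scene. Friction and masses are not known exactly. Their poses are not given: they have to be found in the camera images.
- carat_scale: grey gem scale, 180 deep (its x) x 128 wide (y), 1.1 kg, loose on rubber feet, turned up to 0.35 rad. Origin: centre of underside, on the bench. -x is its front: first the keys on an apron 30 mm high, then a sloping display (46 mm high at its rear edge), then the weighing deck (40 mm high) under the cover, hinge at the rear (+x)
- cover (a joint): hinge of the clear draught cover, rad: 0 = fully shut on the deck, grows as its front edge swings up and back (to 1.4). It stays at any angle; about 1 N at the front edge moves it. Shut it by pushing its outer (top) face from behind and above, toward the front and down. Axis: the scale's y, at x = +86, z = 40 mm in the scale's frame
- cover_top_front (a point): middle of the cover's top front edge, swings with it; when shut, 98 mm ahead (-x) of and 36 mm above the hinge axis. The cover is a clear box cap open below: 98 mm from hinge to front, 116 mm wide, 36 mm high, 3 mm walls; shut, its top face is level, 76 mm above the bench
- tare_key_top (a point): centre of the top of the tare key: the wide oblong key, 26 mm (y) x 14 mm (x), in the middle of the row at the scale's front; its top is 36 mm above the bench and 6 mm proud of the apron, at x = -70, y = 0 mm in the scale's frame
- tare_key (a joint): travel of the tare key, m: 0 = up, 0.004 = fully down. Springy: 1.4 N to start, 4.2 N fully down, and it springs back when let go
- power_key (a joint): travel of the power key, m, 0 = up, 0.004 = down: small round key, 13 mm across, in the row 42 mm to the left (+y) of the tare key, top 36 mm above the bench. Must not be pressed
- unit_key (a joint): travel of the unit key, m, 0 = up, 0.004 = down: small round key, 13 mm across, 42 mm to the right (-y) of the tare key, same height. Must not be pressed
- gem_dish: small empty round brass weighing dish, 42 mm across, 11 mm high, 12 g, loose on the pan. Origin: centre of its underside
- scale_pan: round steel pan of the scale, 68 mm across, top 46 mm above the bench, centred at x = +35, y = 0 mm in the scale's frame, under the cover. Origin: centre of its underside, on the deck. Not to be touched
- pan_centre (a point): centre of the pan's top
- tweezers: steel tweezers, 18 x 129 x 8 mm, long side along its own y, lying in front of the scale. Origin: centre of underside
- loupe: black eye loupe standing on its flange, 38 mm across, 32 mm high, beside the scale. Origin: centre of underside
- stone_dish: round brass parts dish with small stones, 61 mm across, 10 mm high, beside the scale. Origin: centre of underside
- flux_pot: round glass pot with white lid, 45 mm across, 25 mm high, beside the scale. Origin: centre of underside
- dark_box: dark wooden box, 45 x 75 x 26 mm, long side along its own y, beside the scale. Origin: centre of underside
- graver: graver with white handle, 15 x 88 x 15 mm, long side along its own y, lying at the right front. Origin: centre of underside
Things that resemble listed ones, but are neither listed nor needed, are in the scene too. What is meant by the gem_dish is not pink or purple, and is the smaller of those in its own colour.

How it is judged:
On the way, in this order (a step that is already met when the one before it is completed fails the run):
1. the draught cover is shut, the tare key still up (value of joint cover below 0.03 rad and value of joint tare_key below 0.001 m), for 0.2 s.
2. the tare key is pressed by the fingers with the cover shut (value of joint tare_key above 0.0025 m and contact force between the fingers and tare_key above 0.5 N and value of joint cover below 0.04 rad), for 0.05 s.
At the end, for the whole second after the job is handed in: Cover shut (under 0.04 rad), all three keys up, gem dish upright on the pan within 20 mm of its centre, scale within 15 mm of where it stood, the six things round it within 10 mm of where they lay, and the hand well clear (more than 90 mm from the tare key, 60 mm from the cover's front edge) (value of joint cover below 0.04 rad and value of joint each of tare_key, power_key, unit_key below 0.001 m and horizontal distance between gem_dish and pan_centre below 0.02 m and distance between gem_dish and pan_centre below 0.021 m and angle between gem_dish's own z axis and vertical below 0.1 rad and distance of carat_scale from where it was at the start of the episode below 0.015 m and angle between carat_scale's own z axis and vertical below 0.03 rad and linear speed of carat_scale below 0.01 m/s and distance between the grasp point and tare_key_top above 0.09 m and distance between the grasp point and cover_top_front above 0.06 m and distance of each of tweezers, loupe, stone_dish, flux_pot, dark_box, graver from where it was at the start of the episode below 0.01 m); the robot touches nothing.
It fails at once if the power or unit key is pressed, or the tare key while the cover is open (value of joint any of power_key, unit_key above 0.0015 m or (value of joint tare_key above 0.0015 m and value of joint cover above 0.06 rad)).
It fails at once if the pan or the gem dish is touched (contact force between any of the fingers, the arm and scale_pan above 0.3 N or contact force between any of the fingers, the arm and gem_dish above 0.3 N).
It fails at once if the cover is slammed (over 5 rad/s) or the scale pressed hard (over 40 N) (velocity of joint cover below -5 rad/s or contact force between any of the fingers, the arm and carat_scale above 40 N).
It fails at once if the scale is lifted, tipped or shoved (height (world z) of carat_scale above 0.008 m or angle between carat_scale's own z axis and vertical above 0.08 rad or distance of carat_scale from where it was at the start of the episode above 0.02 m).
It fails at once if a thing lying round the scale is moved or lifted (distance of any of tweezers, loupe, stone_dish, flux_pot, dark_box, graver from where it was at the start of the episode above 0.012 m).
It also fails if it takes over 48 s, if anything falls off the work surface, if the arm or the gripper's body presses on something with over 40 N, if the wrist force passes 120 N, or if a joint passes its speed limit or range.

## Robot

A 7-joint arm with a two-finger parallel gripper is mounted at the origin on a cart in front of the work surface, level with it; the furniture and walls round the work are solid. World frame = base frame: x ahead of the robot, y to its left, z up, the work surface at z = 0. Lengths are in m, angles in rad, forces in N, time in s.
With the tool pointing down it reaches from about 0.425 to 0.95 m from the base axis. Payload 4.7 kg.
Tool frame: the origin (TCP) lies between the finger pads; the fingertips stand 19 mm ahead of it and the grasp point (between the pads) is the TCP; z points along the fingers, y is the direction in which the jaws open and shut (so a half turn about z gives the same grasp; the last joint's range is limited). The gripper opens to 87 mm and grips with 3 to 60 N. Pads are 19 mm wide; open, the fingers measure 117 mm over their backs; the gripper's body (75 mm by 190 mm) begins 51 mm behind the grasp point.
Start: joints at [-1.21, 0.469, -0.049, 1.532, 0.024, 1.141, -0.082], TCP at [0.256, 0.624, 0.242] pointing down, gripper open.
Joint ranges: [-2.59, 2.59], [-0.33, 1.99], [-1.39, 1.29], [0.1, 2.45], [-1.04, 4.18], [0.21, 1.99], [-2.66, 2.66]. Speed limits (rad/s): [2.57, 2.57, 3.14, 3.14, 3.14, 3.14, 3.14].

## Interface

Orientations are given as a rotation vector (axis times angle).
In Python, from bench import robot gives the robot as it stands.
- The arm moves only by the tool send_rows, never from a script. Its argument "targets" is a list of rows, each an object with "xyz": the shift along the tool's x, y, z in cm, a list of three; "twist": the turn, a rotation vector about the tool's x, y, z in degrees, a list of three; "jaw": the opening, from 0 (shut) to 1 (fully open). In form: [{"xyz": [tx, ty, tz], "twist": [rx, ry, rz], "jaw": jaw}, ...]. A call has 1 to 5 rows; each row shifts and turns the pose as measured when the row begins, along the tool's axes as they then stand; what a row does not reach is not made up. A row lasts 1/10 s, in which the tool goes at most 50 mm and 8.59 degrees, less where a joint would pass 70% of its speed; a pose out of reach is approached as far as the arm can. A call is refused whole if a number of a shift passes 5 or a number of a turn 8.59, either way. A call with a gripper value outside its range is refused whole. The fingers move at their own pace and stop on an object; "squeeze" is the grip in N (left out, the last holds). Time passes only in rows, so rows that do not move let the fingers close. It gives the time, the measured TCP pose, the force and the opening at its end, in the units of the state.
- robot.get_obs(): the state, without advancing time (a new reading comes with each control period).
- robot.capture(name): name is "scene" or "top" or "wrist"; returns a dict with "frame" (384x512x3 uint8, blue, green, red), "fx", "fy", "cx", "cy" (pixels), "R" (3x3) and "t" (3): a world point X has camera coordinates R X + t; the wrist camera has in their place "tool_from_camera" (4x4, takes a point from camera to tool coordinates, whose origin is the TCP and whose axes are the flange's). Camera axes: x right, y down, z forward; pixel columns grow to the right and rows downward; lengths in m; the calibration is good to about 2 mm. A picture is of the moment at which its call begins: read the wrist's pose just before it. There is no depth.
- robot.finish_job(): hands the job in, once; it reports no verdict.
The state is a dict: "time_s": time; "joint_pos": joint angles; "qvel": joint speeds; "joint_torque": joint torques, N m; "ee_pos": TCP position; "tcp_rot": TCP orientation; "force": force on the tool from outside, world axes, zero at the start; "torque": the same for the moment, N m; "opening": opening from 0.0 (shut) to 1.0 (fully open).
Only numpy, scipy, OpenCV 4.12 (cv2) and the standard library are available. Lean on these libraries where they do the work, as an engineer would, in place of code of your own. Each camera call takes 0.05 s, during which the arm holds its last target. There are 200 camera calls.

## Working session

There is one attempt and no reset: what is moved stays moved. The work goes in short steps, Python scripts to look and compute and a tool call to move; the robot and the scene stay as the last step left them, time stands still between calls to the robot, and variables do not carry over. Pictures are saved under pics/ and viewed, about 8 in all and at most 12, crops included, and the job is handed in when it is done.

Besides the shell and the picture viewer there is one more tool, called after "Request:" by a JSON object that holds its "api" and its "payload", one argument or row to a line. send_rows: Moves the arm, as the interface text tells. Its arguments: {"type":"object","properties":{"targets":{"type":"array"},"squeeze":{"type":"number"}},"required":["targets"]}

```bash
mkdir -p pics
cat > h.py <<'E'
import numpy as np, cv2
from bench import robot
from scipy.spatial.transform import Rotation as Ro
def ray(c,u,v):
    d=c['R'].T@np.array([(u-c['cx'])/c['fx'],(v-c['cy'])/c['fy'],1.]); o=-c['R'].T@c['t']; return o,d
def plane(c,u,v,z):
    o,d=ray(c,u,v); return o+d*(z-o[2])/d[2]
def proj(c,X):
    p=np.asarray(c['R'])@np.asarray(X)+c['t']; return np.array([c['fx']*p[0]/p[2]+c['cx'],c['fy']*p[1]/p[2]+c['cy']])
def cap(n):
    c=robot.capture(n)
    for k in ('R','t'):
        if k in c: c[k]=np.array(c[k])
    return c
def two(c1,p1,c2,p2):
    o1,d1=ray(c1,*p1);o2,d2=ray(c2,*p2)
    s=np.linalg.lstsq(np.c_[d1,-d2],o2-o1,rcond=None)[0]
    a,b=o1+d1*s[0],o2+d2*s[1]; return (a+b)/2,np.linalg.norm(a-b)
E
python3 - <<'E'
from h import *
import pickle
o=robot.get_obs();print(o['time_s'],o['ee_pos'],o['tcp_rot'],o['opening'],o['force'])
d={}
for n in('scene','top'):
    c=cap(n);d[n]=c;print(n,c['fx'],-c['R'].T@c['t'],c['R'][2])
    cv2.imwrite(f'pics/{n}0.png',cv2.resize(c['frame'],(800,600),interpolation=cv2.INTER_CUBIC))
pickle.dump(d,open('d.pkl','wb'))
E
```

```text
0.0 [0.25628602 0.6238412  0.24047515] [-6.08318963e-01 -3.08182490e+00  3.06641881e-03] 0.999140096346585 [ 0.50312394 -0.72324689 -0.82113168]
scene 453.7777543503434 [-0.08756551  0.65168641  0.52836829] [ 0.56861624 -0.70267664 -0.42769278]
top 495.53594985319637 [ 0.42482463 -0.06735529  1.11632557] [ 0.05699277  0.01366493 -0.99828107]
```

View pics/top0.png

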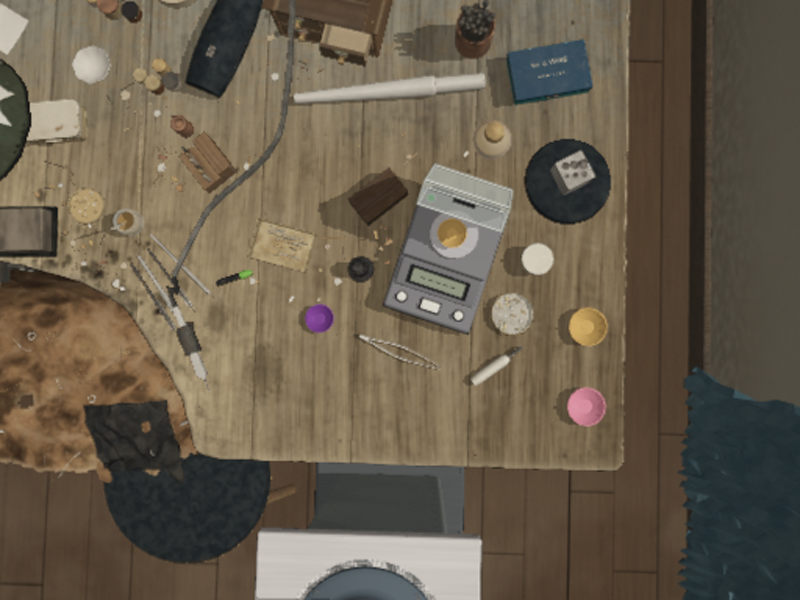

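View pics/scene0.png

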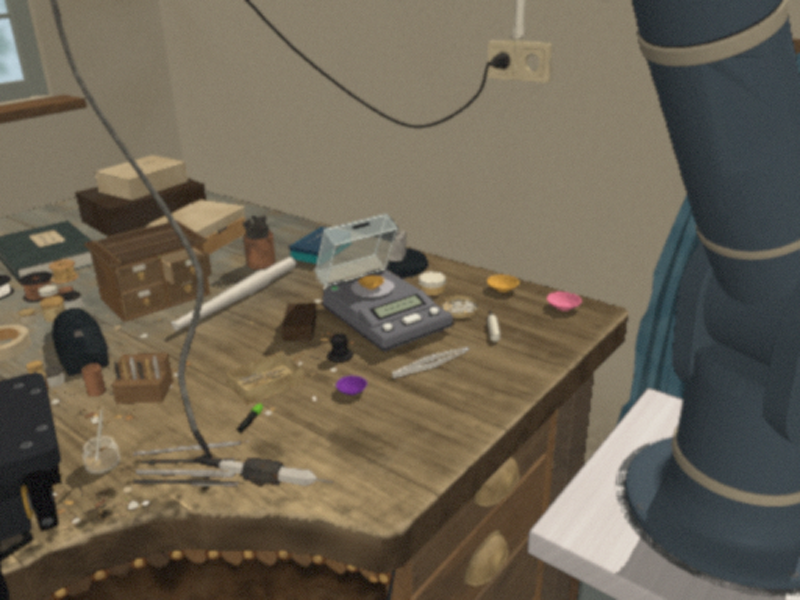

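The top view (800x600) shows the scale with the cover open. The keys are at (401,297), (429,306) and (458,316), and the wide tare key is the middle one.

Things that could be taken for the gem dish:
- Brass cup on the pan at (453,233).
- Larger brass cup at (588,327).
- Pink cup at (586,407).
- Purple cup at (318,319).

I choose the one on the pan. The only key candidates are the three in the row.

Run:
```python
from h import *
import pickle
d=pickle.load(open('d.pkl','rb'))
t=d['top']['frame'][95:220,235:340]; s=d['scene']['frame'][130:230,190:300]
a=cv2.resize(t,None,fx=4.7,fy=4.7,interpolation=cv2.INTER_CUBIC)
b=cv2.resize(s,None,fx=5,fy=5,interpolation=cv2.INTER_CUBIC)
cv2.imwrite('pics/t1.png',a);cv2.imwrite('pics/s1.png',b)
for n,(y0,y1,x0,x1) in dict(top=(180,208,245,300),scene=(195,218,236,275)).items():
    c=d[n];g=c['frame'][y0:y1,x0:x1].min(2); m=(g>150).astype(np.uint8)
    k,_,st,ce=cv2.connectedComponentsWithStats(m)
    for i in range(1,k):
        if st[i,4]>8:
            u,v=ce[i]+[x0,y0]; print(n,st[i,4],u,v,plane(c,u,v,.036).round(4))
```

```text
top 24 256.6666666666667 189.125 [ 0.4908 -0.0392  0.036 ]
top 68 274.8382352941176 195.33823529411765 [ 0.4783 -0.0793  0.036 ]
top 24 293.0 201.5 [ 0.466  -0.1192  0.036 ]
scene 39 263.0 203.0 [ 0.476 -0.073  0.036]
scene 16 247.8125 208.3125 [ 0.4882 -0.0329  0.036 ]
```

View pics/t1.png

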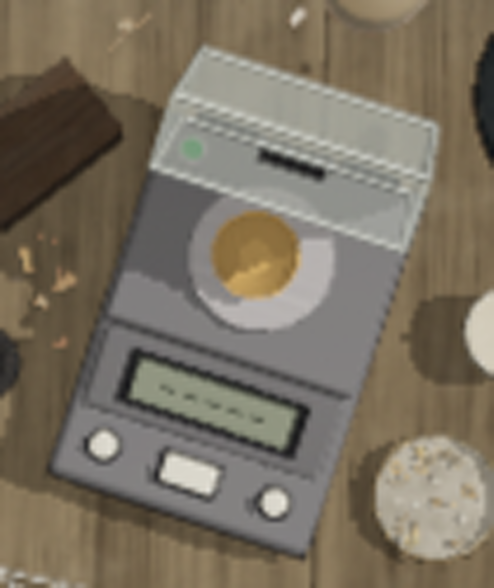

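View pics/s1.png

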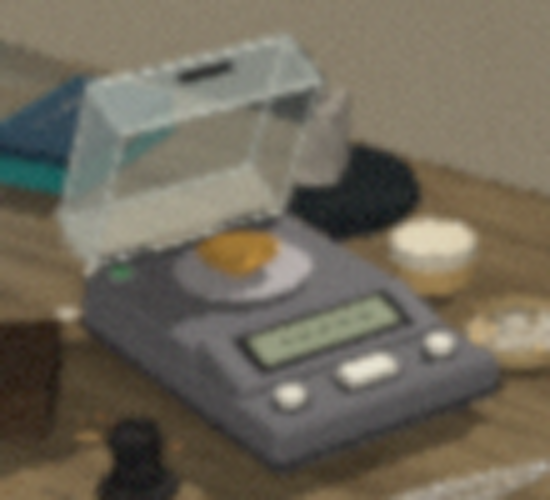

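The crops show the keys clearly, and the gem dish on the pan at (255,255). In the top crop the cover's upper edge runs (205,47)-(438,125), and in the scene crop it runs (92,82)-(285,38). I'll triangulate it next.

Run:
```python
from h import *
import pickle
d=pickle.load(open('d.pkl','rb'));T,S=d['top'],d['scene']
tp=lambda p:np.array(p)/4.7+[235,95]-0.4
sp=lambda p:np.array(p)/5+[190,130]-0.4
k,e=two(T,(274.84,195.34),S,(263,203));print('tare',k,e)
k2,e=two(T,(256.67,189.12),S,(247.8,208.3));print('power',k2,e)
for n,a,b in [('L',(205,47),(92,82)),('R',(438,125),(285,38)),('fL',(150,165),(122,133)),('fR',(402,248),(320,82)),('fL2',(180,95),(122,133)),('fR2',(430,178),(320,82))]: print(n,*two(T,tp(a),S,sp(b)))
yaw=-np.arctan2(.0248,.080); X=np.array([np.cos(yaw),np.sin(yaw)])
tare=np.array([.4775,-.0775]);o=tare+.07*X;h=o+.086*X;print('yaw',yaw,'orig',o,'hinge',h)
for th in np.arange(.8,1.45,.1):
    a=np.arctan2(36,-98)-th; r=.1044;P=np.r_[h+r*np.cos(a)*X,.04+r*np.sin(a)]
    print(round(th,1),P.round(3),(proj(T,P)-[235,95]+.4)*4.7,(proj(S,P)-[190,130]+.4)*5)
```

```text
tare [ 0.47925853 -0.07876098  0.0324656 ] 0.0018711079776446574
power [ 0.4917993  -0.03857772  0.03228529] 0.0018534352974579722
L [ 0.65363429 -0.08194684  0.13367721] 0.005670249132001254
R [ 0.61987847 -0.18384536  0.13328454] 0.012429703960337657
fL [ 0.60648431 -0.05745822  0.12583432] 0.0015689536775904563
fR [ 0.57391153 -0.16616601  0.12456866] 0.002104061835918637
fL2 [ 0.63361458 -0.07443241  0.1146033 ] 0.013634434714478845
fR2 [ 0.59939388 -0.18388226  0.11385381] 0.01523405714885716
yaw -0.3006056700423954 orig [ 0.54436101 -0.09822691] hinge [ 0.62650454 -0.12369141]
0.8 [ 0.586 -0.111  0.135] [273.86929461 210.68161651] [230.47372074  89.48562786]
0.9 [ 0.595 -0.114  0.139] [281.66570987 187.60125495] [219.40210214  76.36154281]
1.0 [ 0.605 -0.117  0.142] [289.63148591 164.0662904 ] [208.1786185   65.10621635]
1.1 [ 0.615 -0.12   0.144] [297.6632426  140.38247562] [196.936399    55.81834074]
1.2 [ 0.625 -0.123  0.144] [305.65550933 116.86099099] [185.80429696  48.56721808]
1.3 [ 0.635 -0.126  0.144] [313.50304011  93.81160542] [174.90500838  43.39340784]
1.4 [ 0.644 -0.129  0.143] [321.10314252  71.53582054] [164.35351301  40.30998684]
```

Run:
```python
from h import *
import pickle
d=pickle.load(open('d.pkl','rb'));T,S=d['top'],d['scene']
sc=np.array([(55,0),(80,85),(140,165),(185,215),(200,270),(190,310),(182,345),(185,400),(205,458)],float)/1.5625
pts=np.vstack([np.linspace(sc[i],sc[i+1],15) for i in range(len(sc)-1)])
for tpx in [(175,285),(185,245),(215,205),(250,170),(280,130),(292,60),(291,5)]:
    r=[two(T,np.array(tpx)/1.5625,S,p) for p in pts]; i=np.argmin([x[1] for x in r]);print(tpx,r[i][0].round(3),round(r[i][1],3))
o=robot.get_obs();R=Ro.from_rotvec(o['tcp_rot']).as_matrix();print(R.round(3))
g=np.array([.674,-.1385,.24]);print('tool delta cm',R.T@(g-o['ee_pos'])*100)
```

```text
(175, 285) [0.499 0.288 0.008] 0.0
(185, 245) [0.553 0.266 0.041] 0.0
(215, 205) [0.612 0.227 0.037] 0.0
(250, 170) [ 0.673  0.191 -0.012] 0.0
(280, 130) [0.699 0.124 0.116] 0.0
(292, 60) [0.763 0.097 0.196] 0.001
(291, 5) [0.818 0.095 0.228] 0.0
[[-0.925  0.38  -0.001]
 [ 0.38   0.925 -0.002]
 [-0.    -0.002 -1.   ]]
tool delta cm [-67.60704221 -54.65300826   0.15959246]
```

Request:
{"api": "send_rows", "payload": {
  "targets": [
    {"xyz": [-3.7,-3.0,0],"twist": [0,0,0],"jaw": 0},
    {"xyz": [-3.7,-3.0,0],"twist": [0,0,0],"jaw": 0},
    {"xyz": [-3.7,-3.0,0],"twist": [0,0,0],"jaw": 0},
    {"xyz": [-3.7,-3.0,0],"twist": [0,0,0],"jaw": 0},
    {"xyz": [-3.7,-3.0,0],"twist": [0,0,0],"jaw": 0}
  ],
  "squeeze": 20
}}

```text
time_s: 0.6
ee_pos: [0.3673, 0.4148, 0.2363]
tcp_rot: [-0.582, -3.081, 0.005]
force: [0.7, -0.1, 0.0]
opening: 0.633
```

Request:
{"api": "send_rows", "payload": {
  "targets": [
    {"xyz": [-3.7,-3.0,0],"twist": [0,0,0],"jaw": 0},
    {"xyz": [-3.7,-3.0,0],"twist": [0,0,0],"jaw": 0},
    {"xyz": [-3.7,-3.0,0],"twist": [0,0,0],"jaw": 0},
    {"xyz": [-3.7,-3.0,0],"twist": [0,0,0],"jaw": 0},
    {"xyz": [-3.7,-3.0,0],"twist": [0,0,0],"jaw": 0}
  ]
}}

```text
time_s: 1.1
ee_pos: [0.4871, 0.1975, 0.235]
tcp_rot: [-0.581, -3.08, 0.007]
force: [-0.2, 0.9, -0.1]
opening: 0.167
```

Request:
{"api": "send_rows", "payload": {
  "targets": [
    {"xyz": [-3.7,-3.0,0],"twist": [0,0,0],"jaw": 0},
    {"xyz": [-3.7,-3.0,0],"twist": [0,0,0],"jaw": 0},
    {"xyz": [-3.7,-3.0,0],"twist": [0,0,0],"jaw": 0},
    {"xyz": [-3.7,-3.0,0],"twist": [0,0,0],"jaw": 0},
    {"xyz": [0,0,0],"twist": [0,0,-5],"jaw": 0}
  ]
}}

```text
time_s: 1.6
ee_pos: [0.5849, 0.0159, 0.2338]
tcp_rot: [-0.459, -3.101, 0.013]
force: [-0.1, -0.5, -0.1]
opening: 0.006
```

Request:
{"api": "send_rows", "payload": {
  "targets": [
    {"xyz": [-3.3,-3.1,0],"twist": [0,0,0],"jaw": 0},
    {"xyz": [-3.3,-3.1,0],"twist": [0,0,0],"jaw": 0},
    {"xyz": [-3.3,-3.1,0],"twist": [0,0,0],"jaw": 0},
    {"xyz": [-3.3,-3.1,0],"twist": [0,0,0],"jaw": 0},
    {"xyz": [0,0,0],"twist": [0,0,0],"jaw": 0}
  ]
}}

```text
time_s: 2.1
ee_pos: [0.6756, -0.1435, 0.2306]
tcp_rot: [-0.454, -3.097, 0.014]
force: [-0.3, -0.5, 0.5]
opening: 0.004
```

Run:
```python
from h import *
import pickle
o=robot.get_obs();R=Ro.from_rotvec(o['tcp_rot']).as_matrix();print(o['ee_pos'],R.round(3),o['force'])
c=cap('wrist');pickle.dump((o,c),open('w.pkl','wb'))
cv2.imwrite('pics/w1.png',cv2.resize(c['frame'],(800,600)))
X=np.array([.955,-.296,0]);print('x rel hinge',(o['ee_pos']-[.6265,-.1237,0])@X,'y',(o['ee_pos']-[.6265,-.1237,0])@[.296,.955,0])
```

```text
[ 0.67555144 -0.14349846  0.2305781 ] [[-0.958  0.287 -0.013]
 [ 0.287  0.958 -0.007]
 [ 0.01  -0.01  -1.   ]] [-0.26266609 -0.48589948  0.47752013]
x rel hinge 0.05270447246407164 y -0.004388300903855042
```

View pics/w1.png

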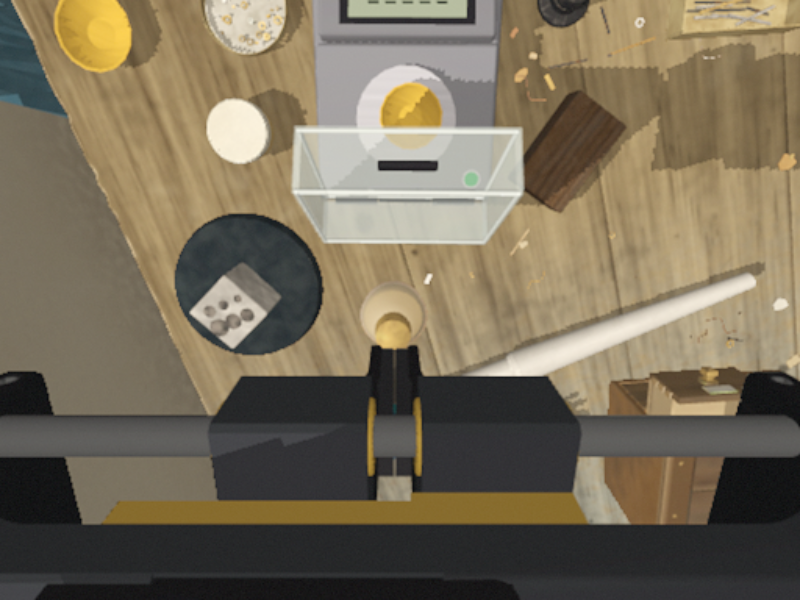

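The wrist view shows the cover squarely in front of the closed fingers. Its top-front edge is at row 193 (x 293..523), its top-rear edge at row 243 (x 325..487), and its front-bottom edge at row 128.

Run:
```python
from h import *
import pickle
o,c=pickle.load(open('w.pkl','rb'));R=Ro.from_rotvec(o['tcp_rot']).as_matrix();M=np.array(c['tool_from_camera'])
X=np.array([.955,-.296,0])
for n,(u0,u1,v) in dict(tf=(293,523,193),tr=(325,487,243),fb=(293,523,128)).items():
    d=c['fx']*.116/((u1-u0)/1.5625); p=np.array([((u0+u1)/2/1.5625-c['cx'])/c['fx']*d,(v/1.5625-c['cy'])/c['fy']*d,d,1])
    q=(M@p)[:3];w=o['ee_pos']+R@q;print(n,'tool',q.round(4),'world',w.round(4),'Xrel hinge',(w-[.6265,-.1237,0])@X)
```

```text
tf tool [0.0612 0.0071 0.0897] world [ 0.6178 -0.1198  0.1414] Xrel hinge -0.009435007158505355
tr tool [0.0177 0.0087 0.1768] world [ 0.6588 -0.1314  0.0539] Xrel hinge 0.033156513727374014
fb tool [0.0924 0.0071 0.0998] world [ 0.5878 -0.1109  0.1317] Xrel hinge -0.04074098591690144
```

Request:
{"api": "send_rows", "payload": {
  "targets": [
    {"xyz": [0,0.6,3.0],"twist": [0,0,0],"jaw": 0},
    {"xyz": [0,0,3.0],"twist": [0,0,0],"jaw": 0},
    {"xyz": [0,0,2.0],"twist": [0,0,0],"jaw": 0},
    {"xyz": [0,0,0],"twist": [0,0,0],"jaw": 0}
  ]
}}

```text
time_s: 2.55
ee_pos: [0.6744, -0.1283, 0.1474]
tcp_rot: [-0.442, -3.095, 0.002]
force: [-0.3, -0.5, -0.2]
opening: 0.007
```

Request:
{"api": "send_rows", "payload": {
  "targets": [
    {"xyz": [1.5,0,0],"twist": [0,0,0],"jaw": 0},
    {"xyz": [1.5,0,0],"twist": [0,0,0],"jaw": 0},
    {"xyz": [0,0,0],"twist": [0,0,0],"jaw": 0}
  ]
}}

```text
time_s: 2.85
ee_pos: [0.6448, -0.1153, 0.1491]
tcp_rot: [-0.435, -3.095, -0.002]
force: [0.9, -0.8, 0.2]
opening: 0.007
```

Request:
{"api": "send_rows", "payload": {
  "targets": [
    {"xyz": [1.0,-0.8,0.2],"twist": [0,0,0],"jaw": 0},
    {"xyz": [0.8,0,0.1],"twist": [0,0,0],"jaw": 0},
    {"xyz": [0.8,0,0.2],"twist": [0,0,0],"jaw": 0},
    {"xyz": [0,0,0],"twist": [0,0,0],"jaw": 0}
  ]
}}

```text
time_s: 3.25
ee_pos: [0.6204, -0.1133, 0.1484]
tcp_rot: [-0.43, -3.105, -0.004]
force: [-0.1, 0.1, -0.6]
opening: 0.008
```

Request:
{"api": "send_rows", "payload": {
  "targets": [
    {"xyz": [0.7,-0.3,0.4],"twist": [0,0,0],"jaw": 0},
    {"xyz": [0.7,-0.3,0.4],"twist": [0,0,0],"jaw": 0},
    {"xyz": [0.6,0,0.4],"twist": [0,0,0],"jaw": 0},
    {"xyz": [0,0,0],"twist": [0,0,0],"jaw": 0}
  ]
}}

```text
time_s: 3.65
ee_pos: [0.5988, -0.1126, 0.1361]
tcp_rot: [-0.429, -3.107, -0.005]
force: [0.4, 0.1, 0.5]
opening: 0.006
```

Run:
```python
from h import *
o=robot.get_obs();p=o['ee_pos']-[.6265,-.1237,0];print('x',p@[.955,-.296,0],'y',p@[.296,.955,0],'z',p[2],o['force'])
a=cap('scene')['frame'][120:240,180:310];b=cap('wrist')['frame']
cv2.imwrite('pics/c2.png',np.hstack([cv2.resize(a,(420,388),interpolation=cv2.INTER_CUBIC),cv2.resize(b,(380,388))]))
```

```text
x -0.029709388465861925 y 0.0024398056995816333 z 0.1361488871623062 [0.36184117 0.08821462 0.45483255]
```

View pics/c2.png

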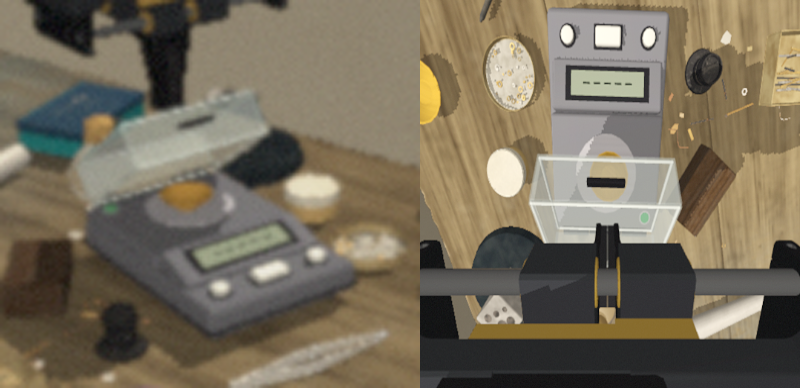

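The left picture shows the cover now about half closed, with the fingers behind and above its top face. The right picture shows the fingertips on its rear face, roughly centred. I'll keep following the arc.

Request:
{"api": "send_rows", "payload": {
  "targets": [
    {"xyz": [0.7,0,0.4],"twist": [0,0,0],"jaw": 0},
    {"xyz": [0.7,0,0.5],"twist": [0,0,0],"jaw": 0},
    {"xyz": [0.6,0,0.5],"twist": [0,0,0],"jaw": 0},
    {"xyz": [0.4,0,0.5],"twist": [0,0,0],"jaw": 0},
    {"xyz": [0,0,0],"twist": [0,0,0],"jaw": 0}
  ]
}}

```text
time_s: 4.25
ee_pos: [0.5747, -0.1055, 0.1159]
tcp_rot: [-0.429, -3.108, -0.005]
force: [0.2, 0.6, 0.3]
opening: 0.008
```

Request:
{"api": "send_rows", "payload": {
  "targets": [
    {"xyz": [0.5,0,0.5],"twist": [0,0,0],"jaw": 0},
    {"xyz": [0.4,0,0.5],"twist": [0,0,0],"jaw": 0},
    {"xyz": [0.2,0,0.4],"twist": [0,0,0],"jaw": 0},
    {"xyz": [0.1,0,0.3],"twist": [0,0,0],"jaw": 0},
    {"xyz": [0,0,0],"twist": [0,0,0],"jaw": 0}
  ]
}}

```text
time_s: 4.75
ee_pos: [0.5619, -0.1019, 0.0972]
tcp_rot: [-0.428, -3.107, -0.005]
force: [0.6, -0.2, 0.6]
opening: 0.008
```

Request:
{"api": "send_rows", "payload": {
  "targets": [
    {"xyz": [0,0,0.2],"twist": [0,0,0],"jaw": 0},
    {"xyz": [0,0,0.2],"twist": [0,0,0],"jaw": 0}
  ]
}}

```text
time_s: 4.95
ee_pos: [0.5621, -0.1021, 0.095]
tcp_rot: [-0.429, -3.107, -0.006]
force: [-8.7, 1.7, 25.7]
opening: 0.008
```

The force is 25.7 N with no further travel, so the cover is down on the deck. I'll ease off, lift, and look.

Request:
{"api": "send_rows", "payload": {
  "targets": [
    {"xyz": [0,0,-0.2],"twist": [0,0,0],"jaw": 0},
    {"xyz": [0,0,0],"twist": [0,0,0],"jaw": 0},
    {"xyz": [0,0,-2],"twist": [0,0,0],"jaw": 0},
    {"xyz": [0,0,-3],"twist": [0,0,0],"jaw": 0},
    {"xyz": [0,0,0],"twist": [0,0,0],"jaw": 0}
  ]
}}

```text
time_s: 5.45
ee_pos: [0.5629, -0.1029, 0.1482]
tcp_rot: [-0.429, -3.107, -0.005]
force: [0.9, -0.8, 1.0]
opening: 0.006
```

Run:
```python
from h import *
o=robot.get_obs();print(o['ee_pos'],o['force'])
R=Ro.from_rotvec(o['tcp_rot']).as_matrix()
b=cap('wrist');M=np.array(b['tool_from_camera'])
f=b['frame'];g=f.min(2)
m=((g>180)).astype(np.uint8);m[200:]=0
k,_,st,ce=cv2.connectedComponentsWithStats(m)
for i in range(1,k):
    if st[i,4]>60:
        u,v=ce[i];d=R@M[:3,:3]@np.array([(u-b['cx'])/b['fx'],(v-b['cy'])/b['fy'],1]);p=o['ee_pos']+R@M[:3,3];w=p+d*(.036-p[2])/d[2]
        print(st[i],ce[i].round(1),w.round(4),'tool',(R.T@(w-o['ee_pos'])*100).round(2))
a=cap('scene')['frame'][120:240,180:310]
cv2.imwrite('pics/c3.png',np.hstack([cv2.resize(a,(420,388),interpolation=cv2.INTER_CUBIC),cv2.resize(f,(380,388))]))
```

```text
[ 0.56293589 -0.10286772  0.14821979] [ 0.93209119 -0.84274024  1.04912759]
[104   0  34  48 602] [118.6  21.8] [ 0.4021 -0.166   0.036 ] tool [ 13.71 -10.47  11.27]
[230   0 122   9 314] [299.6   4.2] [ 0.4286 -0.0268  0.036 ] tool [14.93  3.65 11.31]
[196  79  15  16 186] [202.8  86.8] [ 0.4656 -0.1179  0.036 ] tool [ 8.89 -4.11 11.26]
[393  78  13  12  93] [399.4  84. ] [0.5077 0.0403 0.036 ] tool [ 9.14 12.26 11.3 ]
[238  80  31  18 514] [252.8  87.9] [ 0.4778 -0.078   0.036 ] tool [ 8.81  0.06 11.27]
[296  82  15  16 190] [303.1  89.4] [ 0.4902 -0.0378  0.036 ] tool [ 8.7   4.26 11.28]
[ 107   87   54   60 1620] [132.3 115.7] [ 0.4715 -0.1836  0.036 ] tool [  6.55 -10.28  11.23]
[ 177  158  150   42 4619] [252.1 181.5] [ 0.556  -0.1006  0.036 ] tool [6.700e-01 1.000e-02 1.123e+01]
[104 185  42  15 463] [123.5 193.3] [ 0.5346 -0.2188  0.036 ] tool [ -0.48 -11.95  11.19]
```

View pics/c3.png

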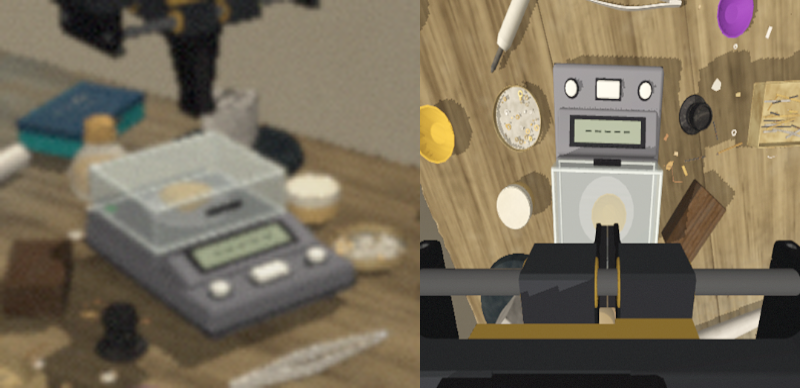

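The cover is shut and level in both views. The scale has not moved: the tare key is at wrist pixel (252.8,87.9), world (0.478,-0.078), which matches the earlier fix. Now to go over the key.

Request:
{"api": "send_rows", "payload": {
  "targets": [
    {"xyz": [3,0,0],"twist": [0,0,0],"jaw": 0},
    {"xyz": [3,0,0],"twist": [0,0,0],"jaw": 0},
    {"xyz": [3,0,0],"twist": [0,0,0],"jaw": 0},
    {"xyz": [0,0,0],"twist": [0,0,0],"jaw": 0}
  ]
}}

```text
time_s: 5.95
ee_pos: [0.4684, -0.0768, 0.141]
tcp_rot: [-0.427, -3.092, -0.003]
force: [-0.2, -0.0, -0.6]
opening: 0.005
```

Run:
```python
from h import *
o=robot.get_obs();R=Ro.from_rotvec(o['tcp_rot']).as_matrix()
print(o['ee_pos'],(R.T@(np.array([.4778,-.078,.055])-o['ee_pos'])*100).round(2),R[:,2])
```

```text
[ 0.46835631 -0.07681318  0.14098975] [-1.11  0.15  8.58] [-0.01942403  0.00430385 -0.99980207]
```

Request:
{"api": "send_rows", "payload": {
  "targets": [
    {"xyz": [-0.8,0.1,2.5],"twist": [0,0,0],"jaw": 0},
    {"xyz": [0,0,2.5],"twist": [0,0,0],"jaw": 0},
    {"xyz": [0,0,1.8],"twist": [0,0,0],"jaw": 0},
    {"xyz": [0,0,0],"twist": [0,0,0],"jaw": 0}
  ]
}}

```text
time_s: 6.35
ee_pos: [0.4754, -0.0775, 0.0686]
tcp_rot: [-0.425, -3.092, -0.002]
force: [-0.3, -0.2, -0.5]
opening: 0.005
```

Run:
```python
from h import *
o=robot.get_obs();R=Ro.from_rotvec(o['tcp_rot']).as_matrix()
print(o['ee_pos'],o['force'],(R.T@(np.array([.4778,-.078,.055])-o['ee_pos'])*100).round(2),R[:,2])
f=cap('wrist')['frame']
cv2.imwrite('pics/c4.png',cv2.resize(f,(800,600)))
```

```text
[ 0.47539583 -0.07749177  0.06864773] [-0.26676587 -0.21256353 -0.51820575] [-0.27  0.02  1.36] [-0.01985993  0.00414067 -0.9997942 ]
```

View pics/c4.png

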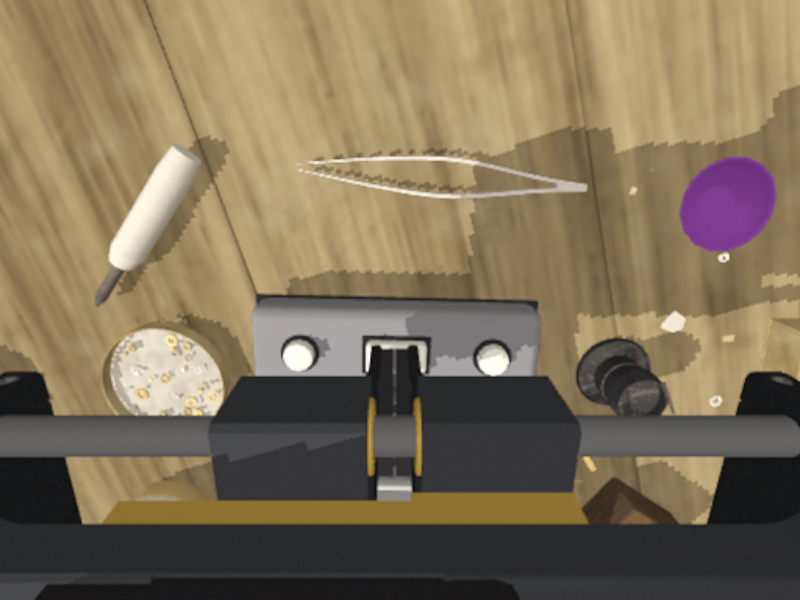

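The closed fingertips sit centred over the wide key at (395,355), and the two round keys at (298,355) and (492,358) are well clear. I'll press in small steps.

Request:
{"api": "send_rows", "payload": {
  "targets": [
    {"xyz": [0,0,0.7],"twist": [0,0,0],"jaw": 0},
    {"xyz": [0,0,0.4],"twist": [0,0,0],"jaw": 0},
    {"xyz": [0,0,0],"twist": [0,0,0],"jaw": 0}
  ]
}}

```text
time_s: 6.7
ee_pos: [0.4777, -0.078, 0.059]
tcp_rot: [-0.426, -3.097, -0.002]
force: [0.4, 0.7, 0.3]
opening: 0.007
```

Request:
{"api": "send_rows", "payload": {
  "targets": [
    {"xyz": [0,0,0.3],"twist": [0,0,0],"jaw": 0}
  ]
}}

```text
time_s: 6.8
ee_pos: [0.4782, -0.0781, 0.0565]
tcp_rot: [-0.427, -3.098, -0.003]
force: [0.5, -0.2, -0.8]
opening: 0.007
```

Request:
{"api": "send_rows", "payload": {
  "targets": [
    {"xyz": [0.15,0,0.2],"twist": [0,0,0],"jaw": 0},
    {"xyz": [0.1,0,0.15],"twist": [0,0,0],"jaw": 0}
  ]
}}

```text
time_s: 7.0
ee_pos: [0.4775, -0.0778, 0.0538]
tcp_rot: [-0.427, -3.103, -0.003]
force: [0.3, -0.4, 2.6]
opening: 0.007
```

Request:
{"api": "send_rows", "payload": {
  "targets": [
    {"xyz": [0,0,0.2],"twist": [0,0,0],"jaw": 0}
  ]
}}

```text
time_s: 7.1
ee_pos: [0.4776, -0.0778, 0.0521]
tcp_rot: [-0.428, -3.103, -0.003]
force: [-1.1, 0.2, 4.5]
opening: 0.007
```

Request:
{"api": "send_rows", "payload": {
  "targets": [
    {"xyz": [0,0,0.15],"twist": [0,0,0],"jaw": 0}
  ]
}}

```text
time_s: 7.2
ee_pos: [0.4776, -0.0778, 0.0511]
tcp_rot: [-0.428, -3.103, -0.003]
force: [-3.4, 0.1, 16.9]
opening: 0.01
```

Request:
{"api": "send_rows", "payload": {
  "targets": [
    {"xyz": [0,0,0.08],"twist": [0,0,0],"jaw": 0}
  ]
}}

```text
time_s: 7.3
ee_pos: [0.4776, -0.0778, 0.0512]
tcp_rot: [-0.428, -3.103, -0.004]
force: [-2.8, 0.0, 14.7]
opening: 0.004
```

The key is home: the force reached 16.9 N with no further travel, 4 mm below where contact was expected. I'll release, rise straight up, and withdraw.

Request:
{"api": "send_rows", "payload": {
  "targets": [
    {"xyz": [0,0,-0.5],"twist": [0,0,0],"jaw": 0},
    {"xyz": [0,0,-2],"twist": [0,0,0],"jaw": 0},
    {"xyz": [0,0,-4],"twist": [0,0,0],"jaw": 0},
    {"xyz": [0,0,-4],"twist": [0,0,0],"jaw": 0},
    {"xyz": [0,0,-4],"twist": [0,0,0],"jaw": 0}
  ]
}}

```text
time_s: 7.8
ee_pos: [0.4737, -0.0774, 0.1949]
tcp_rot: [-0.426, -3.086, -0.002]
force: [1.2, 0.8, -0.6]
opening: 0.007
```

Request:
{"api": "send_rows", "payload": {
  "targets": [
    {"xyz": [0,4,-3],"twist": [0,0,0],"jaw": 0},
    {"xyz": [0,4.5,0],"twist": [0,0,0],"jaw": 0},
    {"xyz": [0,4.5,0],"twist": [0,0,0],"jaw": 0},
    {"xyz": [0,4.5,0],"twist": [0,0,0],"jaw": 0},
    {"xyz": [0,0,0],"twist": [0,0,0],"jaw": 0}
  ]
}}

```text
time_s: 8.3
ee_pos: [0.5256, 0.095, 0.2323]
tcp_rot: [-0.437, -3.096, -0.009]
force: [0.1, 1.0, -0.8]
opening: 0.008
```

Run:
```python
from h import *
import pickle
d=pickle.load(open('d.pkl','rb'))
o=robot.get_obs();print(o['time_s'],o['ee_pos'],o['force'],np.abs(o['qvel']).max())
c=cap('top');f=c['frame']
k,_,st,ce=cv2.connectedComponentsWithStats((f[180:208,245:300].min(2)>150).astype(np.uint8))
print([(s[4],(e+[245,180]).round(1)) for s,e in zip(st[1:],ce[1:]) if s[4]>8])
a=[cv2.resize(x[90:250,220:380],(390,390),interpolation=cv2.INTER_CUBIC) for x in (d['top']['frame'],f)]
cv2.imwrite('pics/end.png',np.hstack(a))
```

```text
8.3 [0.52556673 0.09503272 0.2322951 ] [ 0.10960051  0.99103053 -0.82720513] 0.0763584747059171
[(np.int32(24), array([256.7, 189.1])), (np.int32(69), array([274.9, 195.3])), (np.int32(26), array([293. , 201.5]))]
```

View pics/end.png

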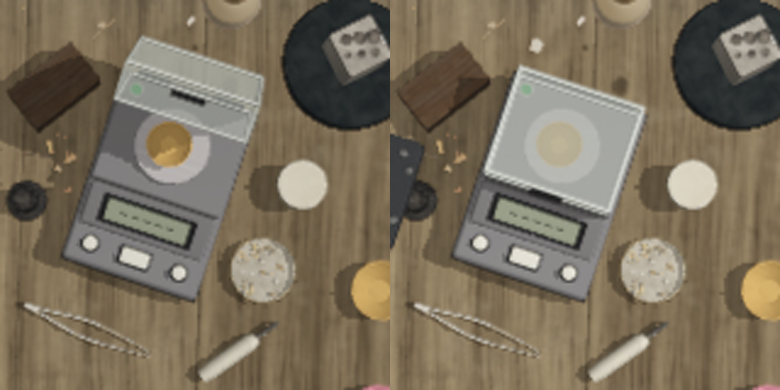

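The before and after views match: the cover is shut, the dish is on the pan, the keys are at the same pixels, and the surrounding things have not moved. The hand is clear, so I'm handing in.

```bash
python3 -c "
from bench import robot
print(robot.finish_job())"
```

```text
the job is handed in; nothing more can be done
None
```

The scale is tared and the job is handed in; the hand-in gave no verdict. I swung the cover shut with closed fingertips along its arc, pressed the tare key home, let it spring back and moved the hand away to the left.

- **Cover:** it looks fully shut and level in the scene, wrist and top views. I had no reading of the hinge angle. It seated at 25.7 N on the wrist, harder than "gently", but under the 40 N limit.
- **Tare key:** it stopped about 4 mm below the expected contact height. The force reached 16.9 N against the stop, so the press was firmer than "lightly". It looks up again in the last picture, though the top view cannot measure key height directly.
- **Surroundings:** the final top view shows the three keys at the same pixels as at the start, so the scale did not move. The dish is on the pan, and the six things round the scale look unmoved by eye. The hand partly covered the loupe in that picture.
- **Hand:** it ended about 0.26 m from the tare key, 0.23 m above the bench, with only noise-level force on the wrist.
- **Disagreement:** triangulating the keys from two views put their tops at 32 mm instead of the stated 36 mm. The press agreed with 36 mm.

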